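# Clamp a bar with the ratchet hold-down

### The job

Clamp the loose flat aluminium bar in the ratchet clamp: pull the clamp's hand lever up to its last (third) notch and let go, so that it holds the foot open by itself. Then lay the bar flat on the anvil under the open foot, square across it and centred, and press the release button on top of the clamp and keep it down until the foot has come down onto the bar. Leave the multimeter, the round tray and the spool where they are.

Things in the scene. Friction and masses are not known exactly. Their poses are not given: they have to be found in the camera images.
- clamp: ratchet hold-down clamp, fixed: base 72 x 190 x 12 mm, grey housing, hand lever on one side, clamping foot on the other. Origin on the table under the lever's hinge. x = hinge axis; the lever points to -y, the foot lies at +y; z up. Housing: x -21..21, y -25..55, z to 114 mm; base: x -36..36, y -65..125 mm
- hinge (a point): point on the lever's hinge axis, 55 mm above the table; axes as clamp
- lever (a joint): angle of the hand lever (rad): 0 all the way down (foot shut on the anvil), pulled up it grows; it starts down or in the first notch; notches hold it at about 0.27, 0.54 and 0.80; stop at 0.95. A spring (about 3 N at the grip) pulls it down. The foot rises 40 mm per rad, so 32 mm at the last notch
- grip (a point): middle of the lever's round black rubber grip, 22 mm thick, 92 mm long over its round ends, 160 mm from the hinge; at lever angle 0 the lever points along the clamp's -y and 0.08 rad upward; it rises in the clamp's y-z plane
- button (a joint): travel of the release button (m): 0 up, 0.009 fully down; clears the ratchet beyond about 0.007; 3 to 6 N. If it is let up too soon the lever catches in a lower notch
- button_top (a point): centre of the top of the round black release button (26 mm diameter) on the housing, 128 mm above the table; press straight down
- foot_pad (a point): centre of the underside of the foot's round rubber pad (24 mm diameter), 98 mm from the hinge on the clamp's +y side. The foot's arm (20 mm wide) runs from the housing to y = 110 mm; its top is 69 mm above the table when shut, 101 mm at the last notch
- anvil (a point): centre of the anvil's top, 22 mm above the table, below the foot; axes as clamp. The anvil is 60 mm along x, 46 mm along y. A fence 6 mm high stands on its edge towards the housing, its face at y = -21 mm, so the bar comes in from the +y side under the foot, lying along x
- bar: loose flat aluminium bar, 180 x 36 x 16 mm, 0.27 kg, with two dark drilled holes; origin at the centre of its underside, x along its length, z up; on the anvil both ends stick out past the base
- multimeter: multimeter, 150 x 80 x 45 mm, lying on the table; bystander
- magnet_tray: round metal parts tray, 111 mm diameter, 24 mm high; bystander
- solder_spool: spool of solder wire, 62 x 86 x 32 mm; bystander
There are look-alikes about, which are no part of the job. Several things have the shape of the bar; the one meant has the colours described above.

How it is judged:
By the outcome, as a careful person would: the job done as asked, in the order asked, and still so for the second after the job is handed in, with the robot touching nothing.
It also fails if it takes over 61 s, if anything falls off the work surface, if the arm or the gripper's body presses on something with over 40 N, if the wrist force passes 120 N, or if a joint passes its speed limit or range.

### The arm

A 6-joint arm with a two-finger parallel gripper is mounted at the origin on a cart in front of the work surface, level with it; the furniture and walls round the work are solid. World frame = base frame: x ahead of the robot, y to its left, z up, the work surface at z = 0. Lengths are in m, angles in rad, forces in N, time in s.
With the tool pointing down it reaches from about 0.35 to 0.875 m from the base axis. Payload 4.2 kg.
Tool frame: the origin (TCP) lies on the centre line of the jaws, within the pads' length; the fingertips stand 14 mm ahead of it and the grasp point (between the pads) lies 5 mm behind it; z points along the fingers, y is the line along which they close (so a half turn about z gives the same grasp; the last joint's range is limited). The gripper opens to 85 mm and grips with 20 to 120 N. Pads are 22 mm wide; open, the fingers measure 114 mm over their backs; the gripper's body (76 mm by 85 mm) begins 54 mm behind the grasp point. The pads swing forward as they close: fully open they stand 13 mm farther back than shut.
Start: joints at [-1.086, 0.385, 0.008, 0, -1.194, -0.259], TCP at [0.14, -0.609, 0.245] pointing down, gripper open.
Joint ranges: [-3.14, 3.14], [-1.21, 2.06], [-1.07, 1.41], [-3.16, 2.05], [-2.99, -0.16], [-3.1, 3.1]. Speed limits (rad/s): [2.79, 2.79, 3.14, 3.14, 3.14, 3.14].

### API

Orientations are given as [roll, pitch, yaw] about the fixed x, y, z axes, in that order (R = Rz(yaw) Ry(pitch) Rx(roll)).
In Python, from workcell import bot, optics gives the robot as it stands.
- The arm moves only by the tool drive_tool, never from a script. Its arguments are lists of equal length, an entry for each row: "angular": the turn, a rotation vector about the world's x, y, z in degrees, a list of three; "delta_pos": the shift along the world's x, y, z in mm, a list of three; "claw": the gripper's target within -1 to 1 (shut at 1, half-way at 0, fully open at -1). In form: {"angular": [[wx, wy, wz], ...], "delta_pos": [[x, y, z], ...], "claw": [claw, ...]}. A call has 1 to 20 rows; each row is the pose to reach, as a shift and turn from the pose commanded when the call began; what a row does not reach only later rows make up. A row lasts 1/12 s, in which the tool goes at most 41.7 mm and 7.16 degrees, less where a joint would pass 70% of its speed; a pose out of reach is approached as far as the arm can. A call with a gripper value outside its range is refused whole. The fingers move at their own pace and stop on an object; "grip_force" is the grip in N (left out, the last holds). Time passes only in rows, so rows that repeat a pose let the fingers close. It gives the time, the measured TCP pose, the force, the opening and the grip force at its end, in the units of the state.
- bot.observe(): the state, without advancing time (a new reading comes with each control period).
- optics.snapshot(name): name is "scene" or "top" or "wrist"; returns the picture (420x560x3 uint8, blue, green, red); there is no depth.
- optics.camera_params(name): a dict with "mtx" (3x3 intrinsics, pixels), "D" ([k1, k2, p1, p2, k3] as OpenCV has them; the pictures are not rectified), "R" (3x3) and "t" (3): a world point X has camera coordinates R X + t. Camera axes: x right, y down, z forward; pixel columns grow to the right and rows downward; lengths in m; the calibration is good to about 2 mm. A picture is of the moment at which its call begins: read the wrist's pose just before it. camera_params takes no time and is no camera call; for the wrist camera it gives the pose at the moment of the call.
- bot.finish_job(): hands the job in; it is judged then, once.
The state is a dict: "time_s": time; "joints": joint angles; "joint_velocities": joint speeds; "effort": joint torques, N m; "eef_pos": TCP position; "orientation": TCP orientation; "ft_force": force on the tool from outside, world axes, zero at the start; "moment": the same for the moment, N m; "grip_width": finger opening in m; "finger_force": force on a finger pad.
Only numpy, scipy, OpenCV 4.12 (cv2) and the standard library are available. Lean on these libraries where they do the work, as an engineer would, in place of code of your own. Each camera call takes 0.05 s, during which the arm holds its last target. There are 200 camera calls.

## Working session

There is one attempt and no reset: what is moved stays moved. The work goes in short steps, Python scripts to look and compute and a tool call to move; the robot and the scene stay as the last step left them, time stands still between calls to the robot, and variables do not carry over. Pictures are saved under pics/ and viewed, at most 10 in all, crops included, and the job is handed in when it is done.

Besides the shell and the picture viewer there is one more tool, called after ">>>" by a JSON object that holds its "method" and its "body", one argument or row to a line. drive_tool: Moves the arm, as the interface text tells. Its arguments: {"type":"object","properties":{"angular":{"type":"array"},"delta_pos":{"type":"array"},"claw":{"type":"array"},"grip_force":{"type":"number"}},"required":["angular","delta_pos","claw"]}

```bash
mkdir -p pics; cat > h.py <<'E'
import numpy as np, cv2
from workcell import bot, optics
def ray(cam,uv,P=None):
    P=P or optics.camera_params(cam)
    p=cv2.undistortPoints(np.array(uv,float).reshape(-1,1,2),np.array(P["mtx"]),np.array(P["D"],float)).reshape(-1,2)
    R=np.array(P["R"]);t=np.array(P["t"]).ravel()
    d=np.c_[p,np.ones(len(p))]@R
    return -R.T@t,d
def onz(cam,uv,z,P=None):
    c,d=ray(cam,uv,P); return c+d*((z-c[2])/d[:,2])[:,None]
def proj(cam,X,P=None):
    P=P or optics.camera_params(cam)
    R=np.array(P["R"]);t=np.array(P["t"],float).ravel()
    return cv2.projectPoints(np.array(X,float).reshape(-1,1,3),cv2.Rodrigues(R)[0],t,np.array(P["mtx"]),np.array(P["D"],float))[0].reshape(-1,2)
E
python3 - <<'E'
from h import *
s=bot.observe();print({k:np.round(v,3) for k,v in s.items()})
for n in("scene","top"):
    cv2.imwrite(f"pics/{n}0.png",optics.snapshot(n)); P=optics.camera_params(n); print(n,-np.array(P["R"]).T@np.array(P["t"]).ravel(),np.array(P["mtx"])[0,0])
E
```

```text
{'time_s': np.float64(0.0), 'joints': array([-1.086,  0.386,  0.007, -0.   , -1.194, -0.259]), 'joint_velocities': array([-0.   , -0.001,  0.   , -0.001, -0.001, -0.   ]), 'effort': array([ 1.0000e-03, -3.9229e+01,  1.8840e+01,  4.1860e+00, -5.0000e-03,
        0.0000e+00]), 'eef_pos': array([ 0.14 , -0.609,  0.244]), 'orientation': array([ 3.139, -0.   , -2.916]), 'ft_force': array([ 0.153, -0.4  ,  0.218]), 'moment': array([-0.009, -0.05 , -0.046]), 'finger_force': np.float64(0.0), 'grip_width': np.float64(0.085)}
scene [0.05982401 1.17730066 0.80367957] 433.3533532339178
top [0.58345914 0.11104203 1.37177741] 412.2075119926182
```

View pics/scene0.png

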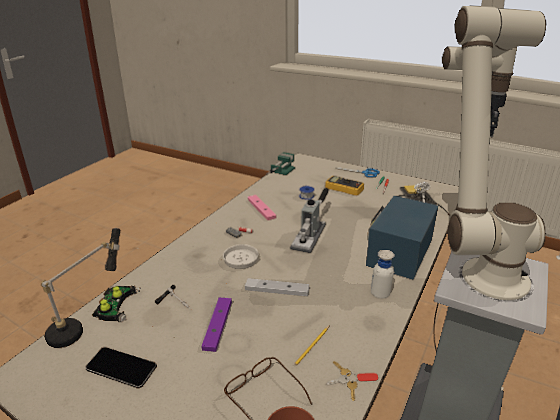

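View pics/top0.png

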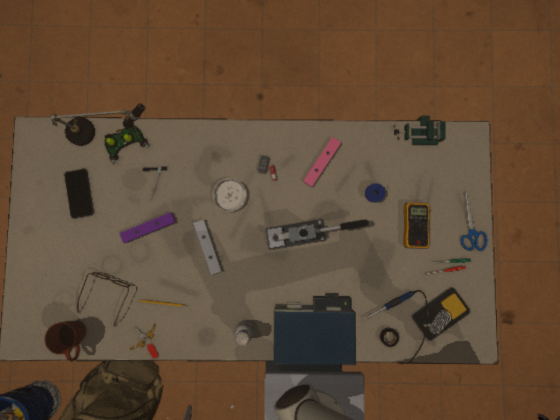

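The scene view shows the clamp at about (310,225), with its lever pointing away, and a silver bar at (277,287). In the top view, three things have the bar's shape: purple (148,228), silver (207,247) and pink (322,161). Silver fits "aluminium with two dark holes". The clamp is at (297,234), with its grip at (355,225) and its foot towards (275,237). I'll confirm the bar in a crop.

```bash
python3 - <<'E'
from h import *
a=cv2.imread("pics/top0.png");b=cv2.imread("pics/scene0.png")
c=cv2.resize(a[205:280,185:385],(800,300),interpolation=cv2.INTER_CUBIC)
d=cv2.resize(b[180:305,235:345],None,fx=2.4,fy=2.4,interpolation=cv2.INTER_CUBIC)
o=np.zeros((600,800,3),np.uint8);o[:300]=c;o[300:,:d.shape[1]]=d[:300]
# bar mask
roi=a[210:285,185:230];hsv=cv2.cvtColor(roi,cv2.COLOR_BGR2HSV)
print(hsv[37,22],hsv[10,40],hsv[60,5])
m=((hsv[...,2]>np.median(hsv[...,2])+0)).astype(np.uint8)
e=cv2.resize(m*255,None,fx=3.5,fy=3.5);o[310:310+e.shape[0],400:400+e.shape[1]]=e[...,None]
cv2.imwrite("pics/crop1.png",o)
E
```

```text
[ 14  24 116] [ 17  75 112] [ 17  71 112]
```

View pics/crop1.png

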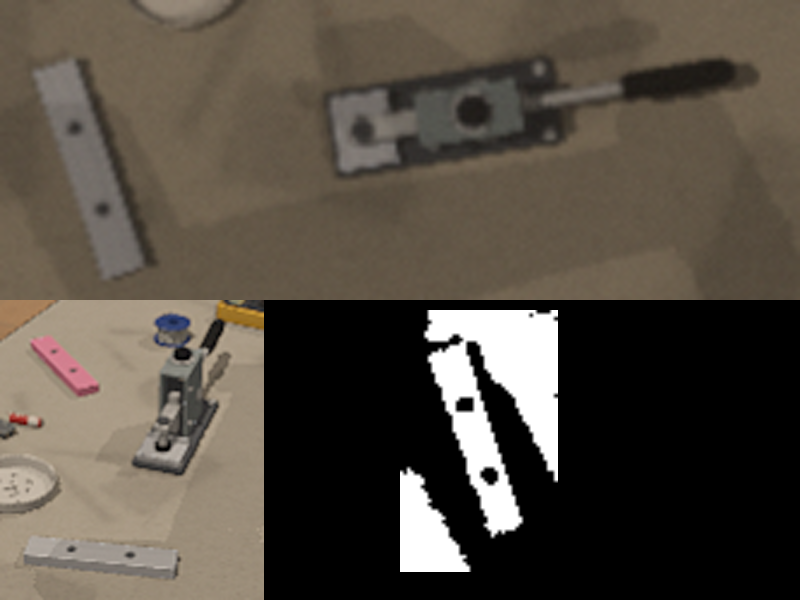

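The silver bar has two dark holes, so it is the one to use. Next I measure the bar, the clamp and the grip.

```bash
cat > m.py <<'E'
from h import *
a=cv2.imread("pics/top0.png");hsv=cv2.cvtColor(a,cv2.COLOR_BGR2HSV)
def comp(m,seed):
    n,l,st,c=cv2.connectedComponentsWithStats(m.astype(np.uint8)); 
    k=l[seed[1],seed[0]]; return (l==k).astype(np.uint8),st[k]
m,st=comp((hsv[...,1]<50)&(hsv[...,2]>80),(207,247));print(st)
cs=max(cv2.findContours(m,0,1)[0],key=cv2.contourArea)
w=onz("top",cs.reshape(-1,2),0.016)[:,:2]
r=cv2.minAreaRect((w*1000).astype(np.float32));print("bar rect mm",r)
def c2p(p): return (np.array(p,float)+.5)/4-.5+[185,205]
base=onz("top",c2p([(328,95),(548,58),(562,140),(335,175)]),0.012)[:,:2]
print("base",base.round(4),[np.linalg.norm(base[i]-base[(i+1)%4]) for i in range(4)])
B=onz("top",c2p([(473,113)]),0.128)[0,:2];print("button",B)
H=base.mean(0);ax=(base[0]-base[1]+base[3]-base[2]);ax/=np.linalg.norm(ax);print("base centre",H,"+y dir",ax,"yaw",np.degrees(np.arctan2(ax[1],ax[0]))-90)
print("btn along y rel origin",(B-H)@ax+0.030,(B-H)@np.array([ax[1],-ax[0]]))
O=H-0.030*ax; print("origin",O)
gt=c2p([(680,79)]);gs=np.array([[323.3,194.6]])
c1,d1=ray("top",gt);c2,d2=ray("scene",gs);d1,d2=d1[0],d2[0]
k=np.linalg.lstsq(np.c_[d1,-d2],c2-c1,rcond=None)[0];p1=c1+k[0]*d1;p2=c2+k[1]*d2;print("grip",p1,p2, "dist",(p1[:2]-O)@ax)
for th in(0,.27):
    g=np.r_[O-ax*.16*np.cos(th+.08),.055+.16*np.sin(th+.08)];print(th,g,proj("top",g),gt,proj("scene",g),gs)
for p,z in(((230,195),.024),((375,193),.03),((417,225),.045)):print(onz("top",[p],z))
print("box",onz("top",[(275,303),(355,303),(313,293),(350,293)],.15), onz("top",[(240,320)],.15))
E
python3 m.py
```

```text
[193 220  28  55 624]
bar rect mm ((552.8447875976562, 353.5269775390625), (181.125, 37.08479690551758), 19.722631454467773)
base [[ 0.6137  0.1579]
 [ 0.6457 -0.0232]
 [ 0.5784 -0.0347]
 [ 0.5482  0.1514]] [np.float64(0.18391010416535863), np.float64(0.06823414041096526), np.float64(0.18853920491300255), np.float64(0.06574426654045452)]
button [0.59848502 0.04465642]
base centre [0.5964939  0.06285625] +y dir [-0.16700717  0.98595568] yaw 9.613854968807246
btn along y rel origin 0.011723245888416198 -0.0010763402740580454
origin [0.60150411 0.03327758]
grip [ 0.62752226 -0.12222066  0.06563855] [ 0.62960214 -0.12124932  0.06553525] dist -0.1576595809973075
0 [ 0.6281398  -0.12397079  0.06778635] [[355.30042235 224.16245735]] [[354.625 224.375]] [[323.99467288 193.84416622]] [[323.3 194.6]]
0.27 [ 0.62660523 -0.1149112   0.10986365] [[354.81672796 224.18849106]] [[354.625 224.375]] [[323.75821905 184.61962268]] [[323.3 194.6]]
[[0.72184862 0.27899055 0.024     ]]
[[ 0.73180761 -0.19566639  0.03      ]]
[[ 0.62805924 -0.325322    0.045     ]]
box [[ 0.39397643  0.12624635  0.15      ]
 [ 0.396186   -0.10649421  0.15      ]
 [ 0.42356091  0.01565046  0.15      ]
 [ 0.424632   -0.09218793  0.15      ]] [[0.34491585 0.22722347 0.15      ]]
```

Measurements:

| Item | World position (m) | Check against the sizes given |
|---|---|---|
| Clamp origin | (0.6015, 0.033), yaw 9.6° | Base measures about 186 x 67 mm, against 190 x 72 |
| Lever grip | (0.628, -0.123, 0.066), lever at angle 0 | Model gives z = 0.068 |
| Bar centre | (0.553, 0.3535), long axis at 19.7° | Measures 181 x 37 mm, against 180 x 36 |
| Anvil | (0.585, 0.130) | From the clamp pose |

First I move above the grip.

>>> {"method": "drive_tool", "body": {
  "angular": [
    [0,0,87],
    [0,0,87],
    [0,0,87],
    [0,0,87],
    [0,0,87],
    [0,0,87],
    [0,0,87],
    [0,0,87],
    [0,0,87],
    [0,0,87],
    [0,0,87],
    [0,0,87],
    [0,0,87],
    [0,0,87],
    [0,0,87],
    [0,0,87],
    [0,0,87],
    [0,0,87],
    [0,0,87],
    [0,0,87]
  ],
  "delta_pos": [
    [488,485,-45],
    [488,485,-45],
    [488,485,-45],
    [488,485,-45],
    [488,485,-45],
    [488,485,-45],
    [488,485,-45],
    [488,485,-45],
    [488,485,-45],
    [488,485,-45],
    [488,485,-45],
    [488,485,-45],
    [488,485,-45],
    [488,485,-45],
    [488,485,-45],
    [488,485,-45],
    [488,485,-45],
    [488,485,-45],
    [488,485,-45],
    [488,485,-45]
  ],
  "claw": [-1,-1,-1,-1,-1,-1,-1,-1,-1,-1,-1,-1,-1,-1,-1,-1,-1,-1,-1,-1],
  "grip_force": 40
}}

```text
time_s: 1.77
eef_pos: [0.6273, -0.1243, 0.1997]
orientation: [3.14, 0.0, -1.397]
ft_force: [-0.0, -0.3, -0.0]
grip_width: 0.0855
finger_force: 0.0
```

```bash
python3 - <<'E'
from h import *
s=bot.observe();print({k:np.round(s[k],3) for k in("time_s","joints","eef_pos","orientation","ft_force")})
P=optics.camera_params("wrist");a=optics.snapshot("wrist");cv2.imwrite("pics/w1.png",a)
import json;json.dump({k:np.array(v).tolist() for k,v in P.items()},open("w1.json","w"))
E
```

```text
{'time_s': np.float64(1.767), 'joints': array([ 0.057,  0.443, -0.019, -0.   , -1.111,  0.116]), 'eef_pos': array([ 0.627, -0.124,  0.2  ]), 'orientation': array([ 3.14 ,  0.   , -1.397]), 'ft_force': array([-0.035, -0.338, -0.016])}
```

View pics/w1.png

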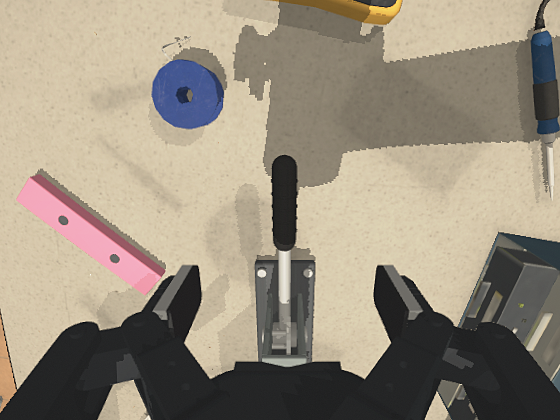

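The wrist view shows the black grip from (284,158) to (284,248), with the shaft running nearly straight up the image and both jaws clear of it. I'll refine the grip position from this view.

```bash
python3 - <<'E'
from h import *
import json
P=json.load(open("w1.json"))
print(onz("w",[(284.5,157),(285,249),(284.7,203)],.068,P), onz("w",[(256,260),(315,260)],.012,P), onz("w",[(262,272),(307.5,272)],.012,P))
E
```

```text
[[ 0.63605699 -0.16175418  0.068     ]
 [ 0.62080713 -0.07589576  0.068     ]
 [ 0.62885345 -0.12095543  0.068     ]] [[ 0.64726803 -0.02863977  0.012     ]
 [ 0.57947053 -0.04044089  0.012     ]] [[ 0.63805682 -0.01405407  0.012     ]
 [ 0.58499786 -0.02329029  0.012     ]]
```

>>> {"method": "drive_tool", "body": {
  "angular": [
    [0,0,0],
    [0,0,0],
    [0,0,0],
    [0,0,0],
    [0,0,0],
    [0,0,0],
    [0,0,0],
    [0,0,0],
    [0,0,0],
    [0,0,0],
    [0,0,0],
    [0,0,0],
    [0,0,0],
    [0,0,0]
  ],
  "delta_pos": [
    [1,3,-40],
    [1,3,-80],
    [1,3,-110],
    [1,3,-130],
    [1,3,-137],
    [1,3,-137],
    [1,3,-137],
    [1,3,-137],
    [1,3,-137],
    [1,3,-137],
    [1,3,-137],
    [1,3,-137],
    [1,3,-137],
    [1,3,-137]
  ],
  "claw": [-1,-1,-1,-1,-1,-1,1,1,1,1,1,1,1,1],
  "grip_force": 40
}}

```text
time_s: 2.98
eef_pos: [0.6295, -0.121, 0.0642]
orientation: [-3.14, -0.0, -1.397]
ft_force: [-0.2, -0.1, 3.8]
grip_width: 0.0207
finger_force: 39.2
```

>>> {"method": "drive_tool", "body": {
  "angular": [
    [-1.4,-0.2,0],
    [-2.9,-0.5,0],
    [-4.2,-0.7,0],
    [-5.6,-1,0],
    [-7.1,-1.2,0],
    [-8.5,-1.5,0],
    [-9.8,-1.7,0],
    [-11.3,-2,0],
    [-12.7,-2.2,0],
    [-14.1,-2.5,0],
    [-15.5,-2.7,0],
    [-17,-3,0],
    [-18.3,-3.2,0],
    [-19.7,-3.5,0],
    [-21.2,-3.7,0],
    [-22.6,-4,0],
    [-23.6,-4.2,0],
    [-24.6,-4.3,0],
    [-24.6,-4.3,0],
    [-24.6,-4.3,0]
  ],
  "delta_pos": [
    [0,1,8],
    [0,2,16],
    [-1,4,24],
    [-1,6,31],
    [-1,8,39],
    [-2,11,47],
    [-2,14,54],
    [-3,17,61],
    [-4,21,68],
    [-4,25,75],
    [-5,30,82],
    [-6,35,88],
    [-7,40,94],
    [-8,45,100],
    [-9,51,105],
    [-10,57,111],
    [-11,62,115],
    [-12,67,118],
    [-12,67,118],
    [-12,67,118]
  ],
  "claw": [1,1,1,1,1,1,1,1,1,1,1,1,1,1,1,1,1,1,1,1]
}}

```text
time_s: 4.65
eef_pos: [0.6176, -0.0529, 0.1794]
orientation: [-3.141, -0.433, -1.395]
ft_force: [5.3, 0.9, -9.6]
grip_width: 0.0205
finger_force: 41.2
```

```bash
python3 - <<'E'
from h import *
s=bot.observe();print({k:np.round(s[k],3) for k in("time_s","joints","eef_pos","orientation","ft_force","grip_width")})
for a in ([.6015,.0333],):
  p=s["eef_pos"];print(np.arctan2(p[2]+.005-.055,-(np.array(p[:2])-a)@np.array([-.174,.985]))-.08)
cv2.imwrite("pics/s1.png",cv2.resize(optics.snapshot("scene")[100:320,220:420],None,fx=2.7,fy=2.7))
E
```

```text
{'time_s': np.float64(4.65), 'joints': array([ 0.338,  0.416, -0.371,  0.542, -0.933, -0.522]), 'eef_pos': array([ 0.618, -0.053,  0.179]), 'orientation': array([-3.141, -0.433, -1.395]), 'ft_force': array([ 5.325,  0.915, -9.613]), 'grip_width': np.float64(0.02)}
0.8951017019902542
```

View pics/s1.png

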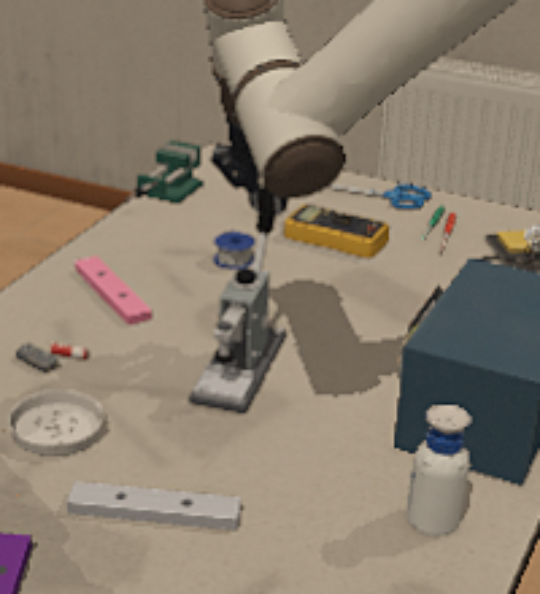

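The foot is up and the lever is held at about 0.9 rad. I'll ease it onto the notch, open the fingers and back off along the tool.

>>> {"method": "drive_tool", "body": {
  "angular": [
    [0,0,0],
    [0,0,0],
    [0,0,0],
    [0,0,0],
    [0,0,0],
    [0,0,0],
    [0,0,0],
    [0,0,0],
    [0,0,0],
    [0,0,0],
    [0,0,0],
    [0,0,0],
    [0,0,0],
    [0,0,0],
    [0,0,0],
    [0,0,0]
  ],
  "delta_pos": [
    [0,-3,-2],
    [1,-6,-5],
    [1,-8,-7],
    [1,-8,-7],
    [1,-8,-7],
    [1,-8,-7],
    [1,-8,-7],
    [1,-8,-7],
    [1,-8,-7],
    [1,-8,-7],
    [-1,2,15],
    [-3,14,40],
    [-5,26,65],
    [-7,38,90],
    [-8,45,110],
    [-8,45,110]
  ],
  "claw": [1,1,1,1,-1,-1,-1,-1,-1,-1,-1,-1,-1,-1,-1,-1]
}}

```text
time_s: 6.03
eef_pos: [0.6109, -0.0074, 0.2967]
orientation: [-3.131, -0.435, -1.399]
ft_force: [0.1, -0.4, 0.7]
grip_width: 0.0856
finger_force: 0.0
```

```bash
python3 - <<'E'
from h import *
s=bot.observe();print({k:np.round(s[k],3) for k in("time_s","joints","eef_pos","orientation","ft_force","grip_width")})
a=optics.snapshot("scene");O=np.array([.6015,.0333]);ax=np.array([-.174,.985])
for th in(0,.27,.54,.8):
    print(th,proj("scene",np.r_[O-ax*.16*np.cos(th+.08),.055+.16*np.sin(th+.08)]))
cv2.imwrite("pics/s2.png",cv2.resize(a[140:280,250:390],None,fx=4,fy=4))
E
```

```text
{'time_s': np.float64(6.033), 'joints': array([ 0.428,  0.319, -0.186,  0.455, -1.208, -0.448]), 'eef_pos': array([ 0.611, -0.007,  0.297]), 'orientation': array([-3.131, -0.435, -1.399]), 'ft_force': array([ 0.148, -0.372,  0.726]), 'grip_width': np.float64(0.086)}
0 [[323.69963184 193.79672474]]
0.27 [[323.47520023 184.5761247 ]]
0.54 [[322.41304809 177.28536277]]
0.8 [[320.60998175 172.64215078]]
```

View pics/s2.png

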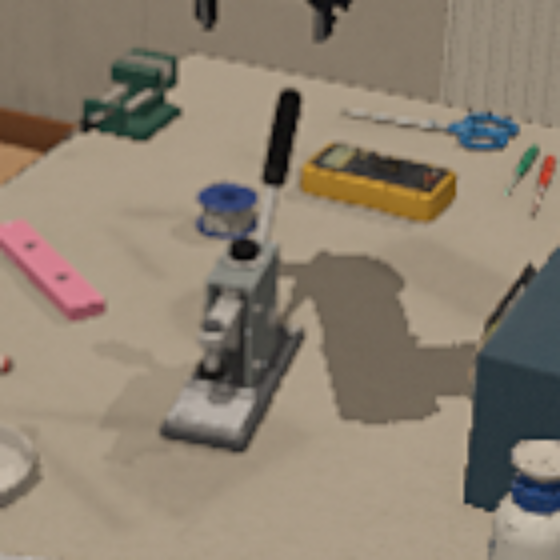

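The grip is at about (320.8,174.2) in the full frame. That fits the third notch, with the foot open and the lever holding by itself. Now I level the tool and head for the +x end of the bar.

>>> {"method": "drive_tool", "body": {
  "angular": [
    [24.6,4.3,0],
    [24.6,4.3,0],
    [24.6,4.3,0],
    [24.6,4.3,0],
    [24.6,4.3,0]
  ],
  "delta_pos": [
    [0,30,0],
    [0,60,0],
    [0,90,0],
    [0,120,0],
    [0,120,0]
  ],
  "claw": [-1,-1,-1,-1,-1]
}}

```text
time_s: 6.5
eef_pos: [0.6096, 0.1128, 0.291]
orientation: [-3.141, 0.004, -1.398]
ft_force: [0.4, -0.4, -0.0]
grip_width: 0.0859
finger_force: 0.0
```

>>> {"method": "drive_tool", "body": {
  "angular": [
    [0,0,100],
    [0,0,100],
    [0,0,100],
    [0,0,100],
    [0,0,100],
    [0,0,100],
    [0,0,100],
    [0,0,100],
    [0,0,100],
    [0,0,100],
    [0,0,100],
    [0,0,100],
    [0,0,100],
    [0,0,100],
    [0,0,100],
    [0,0,100]
  ],
  "delta_pos": [
    [3,262,-100],
    [3,262,-100],
    [3,262,-100],
    [3,262,-100],
    [3,262,-100],
    [3,262,-100],
    [3,262,-100],
    [3,262,-100],
    [3,262,-100],
    [3,262,-100],
    [3,262,-100],
    [3,262,-100],
    [3,262,-100],
    [3,262,-100],
    [3,262,-100],
    [3,262,-100]
  ],
  "claw": [-1,-1,-1,-1,-1,-1,-1,-1,-1,-1,-1,-1,-1,-1,-1,-1]
}}

```text
time_s: 7.83
eef_pos: [0.6116, 0.3718, 0.19]
orientation: [3.14, 0.002, 0.344]
ft_force: [0.3, -0.5, 0.3]
grip_width: 0.0856
finger_force: 0.0
```

```bash
python3 - <<'E'
from h import *
s=bot.observe();print({k:np.round(s[k],3) for k in("time_s","joints","eef_pos","orientation","ft_force","grip_width")})
P=optics.camera_params("wrist");a=optics.snapshot("wrist");cv2.imwrite("pics/w2.png",a)
import json;json.dump({k:np.array(v).tolist() for k,v in P.items()},open("w2.json","w"))
O=np.array([.553,.3535])
x=np.array([.9415,.3371]);y=np.array([-.3371,.9415])
print(proj("w",[np.r_[O+x*i+y*j,.016] for i,j in((.09,.018),(.09,-.018),(-.09,-.018),(-.09,.018))],P))
E
```

```text
{'time_s': np.float64(7.833), 'joints': array([ 0.772,  0.577,  0.187,  0.   , -1.184,  1.143]), 'eef_pos': array([0.612, 0.372, 0.19 ]), 'orientation': array([3.14e+00, 2.00e-03, 3.44e-01]), 'ft_force': array([ 0.25 , -0.504,  0.329]), 'grip_width': np.float64(0.086)}
[[266.66493692 159.94030835]
 [302.69134964 159.92953104]
 [300.11279833 310.35087638]
 [269.95764883 310.38952778]]
```

View pics/w2.png

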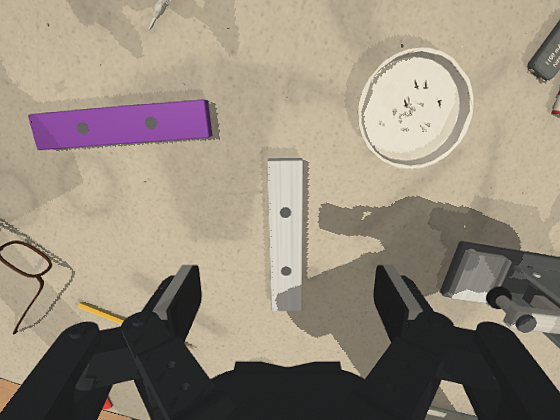

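The measured bar outline (268,159)–(301,310) agrees with the projection to within about 1 px. I'll go down, grip firmly and lift.

>>> {"method": "drive_tool", "body": {
  "angular": [
    [0,0,0],
    [0,0,0],
    [0,0,0],
    [0,0,0],
    [0,0,0],
    [0,0,0],
    [0,0,0],
    [0,0,0],
    [0,0,0],
    [0,0,0],
    [0,0,0],
    [0,0,0],
    [0,0,0],
    [0,0,0],
    [0,0,0],
    [0,0,0]
  ],
  "delta_pos": [
    [2,3,-40],
    [2,3,-80],
    [2,3,-120],
    [2,3,-150],
    [2,3,-165],
    [2,3,-174],
    [2,3,-174],
    [2,3,-174],
    [2,3,-174],
    [2,3,-174],
    [2,3,-174],
    [2,3,-174],
    [2,3,-174],
    [2,3,-174],
    [2,3,-174],
    [2,3,-174]
  ],
  "claw": [-1,-1,-1,-1,-1,-1,-1,1,1,1,1,1,1,1,1,1],
  "grip_force": 110
}}

```text
time_s: 9.22
eef_pos: [0.6148, 0.3765, 0.0198]
orientation: [-3.141, -0.003, 0.349]
ft_force: [-1.3, 0.0, 4.8]
grip_width: 0.0328
finger_force: 110.2
```

>>> {"method": "drive_tool", "body": {
  "angular": [
    [0,0,0],
    [0,0,0],
    [0,0,0],
    [0,0,0],
    [0,0,-10],
    [0,0,-10],
    [0,0,-10],
    [0,0,-10],
    [0,0,-10],
    [0,0,-10],
    [0,0,-10],
    [0,0,-10],
    [0,0,-10],
    [0,0,-10]
  ],
  "delta_pos": [
    [0,0,15],
    [0,0,30],
    [0,0,45],
    [0,0,60],
    [3,-20,64],
    [6,-40,64],
    [8,-60,64],
    [10,-80,64],
    [12,-100,64],
    [14,-115,64],
    [15,-127,64],
    [15,-127,64],
    [15,-127,64],
    [15,-127,64]
  ],
  "claw": [1,1,1,1,1,1,1,1,1,1,1,1,1,1]
}}

```text
time_s: 10.38
eef_pos: [0.6291, 0.2493, 0.0813]
orientation: [-3.141, -0.001, 0.174]
ft_force: [-0.0, 0.1, -3.3]
grip_width: 0.0322
finger_force: 109.8
```

```bash
python3 - <<'E'
from h import *
s=bot.observe();print({k:np.round(s[k],3) for k in("time_s","joints","eef_pos","orientation","ft_force","moment","grip_width")})
P=optics.camera_params("wrist");a=optics.snapshot("wrist");b=optics.snapshot("scene");t=optics.snapshot("top")
for n,i in zip("wst",(a,b,t)): cv2.imwrite(f"pics/{n}3.png",i)
o=np.zeros((600,800,3),np.uint8);o[:420,:560]=a
o[420:600,:320]=cv2.resize(t[210:255,240:320],(320,180));o[:320,560:800]=cv2.resize(b[200:320,230:320],(240,320))
cv2.imwrite("pics/c3.png",o)
import json;json.dump({k:np.array(v).tolist() for k,v in P.items()},open("w3.json","w"))
E
```

```text
{'time_s': np.float64(10.383), 'joints': array([ 0.616,  0.611, -0.048, -0.   , -0.911,  1.129]), 'eef_pos': array([0.629, 0.249, 0.081]), 'orientation': array([-3.141e+00, -1.000e-03,  1.740e-01]), 'ft_force': array([-0.046,  0.137, -3.277]), 'moment': array([ 0.079, -0.174,  0.023]), 'grip_width': np.float64(0.032)}
```

View pics/c3.png

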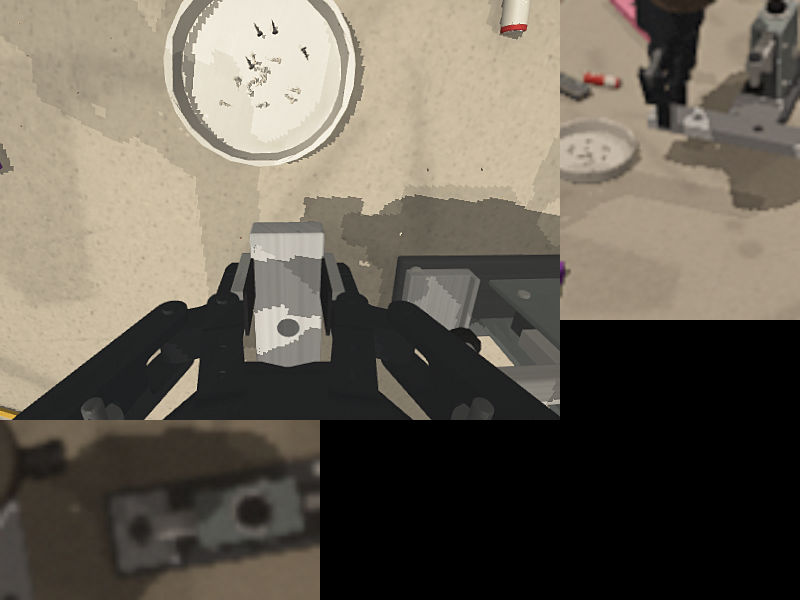

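The bar is held, with its end at (252–322,233) in the wrist view. The anvil and base corners are visible at about (415,268) and (398,257). I'll use them to check the clamp pose and the bar's level.

```bash
python3 - <<'E'
from h import *
import json
P=json.load(open("w3.json"))
ex=np.array([.985,.174]);ey=np.array([-.174,.985])
c=onz("w",[(398,256.5)],.012,P)[0,:2];print("O from base corner",c-.036*ex-.125*ey)
c=onz("w",[(415.5,268)],.022,P)[0,:2];print("O from anvil corner",c-.030*ex-.121*ey)
c=onz("w",[(478,268)],.028,P)[0,:2];print("O from anvil/fence corner",c-.030*ex-.075*ey)
O=np.array([.6015,.0333]);print(proj("w",[np.r_[O+.036*ex+.125*ey,.012],np.r_[O+.03*ex+.121*ey,.022],np.r_[O+.03*ex+.075*ey,.028],np.r_[O,.055]],P))
# bar end corners: solve z from 36 mm width
cc,d=ray("w",[(251.5,233),(322.5,233)],P)
T=np.array([.6291,.2493])
for z in(.07,.073,.076,.08,.084):
    q=cc+d*((z-cc[2])/d[:,2])[:,None];print(z,np.linalg.norm(q[0]-q[1]).round(4),((q[:,:2]-T)@ex).round(4),((q[:,:2]-T)@ey).round(4))
# scene bar silhouette
b=cv2.imread("pics/s3.png");hsv=cv2.cvtColor(b,cv2.COLOR_BGR2HSV)
z0=.0813-.0198
C=T-.0659*ex
print(proj("scene",[np.r_[C+i*.09*ex+j*.018*ey,z0+k] for i,j,k in((1,1,.016),(1,1,0),(-1,1,.016),(-1,1,0),(-1,-1,.016))]))
cv2.imwrite("pics/s3c.png",cv2.resize(b[220:285,255:355],None,fx=8,fy=8,interpolation=cv2.INTER_CUBIC))
E
```

```text
O from base corner [0.60601423 0.0360587 ]
O from anvil corner [0.6089988  0.03084308]
O from anvil/fence corner [0.61101959 0.03540932]
[[399.77792405 262.42865452]
 [409.04814954 276.60520205]
 [475.72361143 280.12873316]
 [590.55305556 336.01105201]]
0.07 0.0357 [0.0204 0.0204] [ 0.0184 -0.0173]
0.073 0.0349 [0.0217 0.0217] [ 0.018  -0.0169]
0.076 0.0342 [0.023 0.023] [ 0.0176 -0.0166]
0.08 0.0332 [0.0247 0.0247] [ 0.0171 -0.016 ]
0.084 0.0322 [0.0265 0.0264] [ 0.0166 -0.0155]
[[262.16291467 242.91944619]
 [262.3345084  247.3339045 ]
 [320.37984413 254.16508141]
 [320.18407512 258.68825953]
 [323.58717172 247.41069078]]
```

View pics/s3c.png

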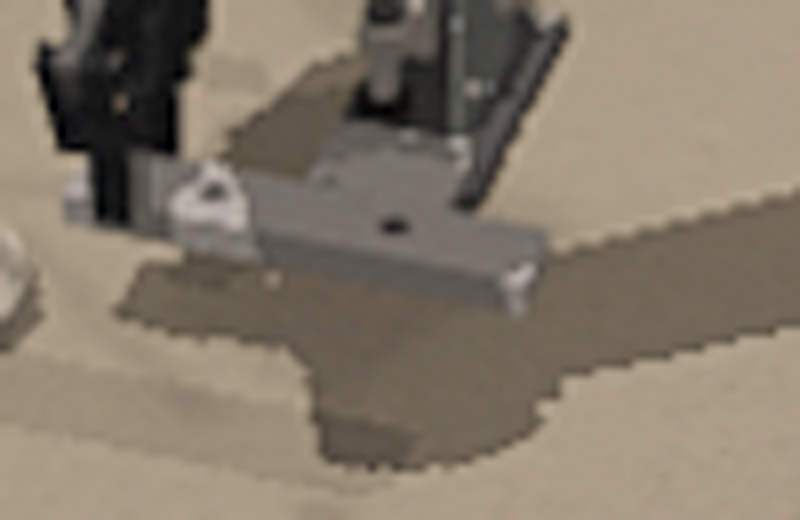

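The bar hangs level: its far bottom corner is at (319.4,258.8) against a predicted (320.2,258.7). The clamp's x position differs by about 5 mm between views, so I'll do one proper segmentation of the anvil in the top view.

```bash
python3 - <<'E'
from h import *
import json
a=cv2.imread("pics/top0.png");hsv=cv2.cvtColor(cv2.resize(a[205:280,185:385],None,fx=4,fy=4,interpolation=cv2.INTER_CUBIC),cv2.COLOR_BGR2HSV)
S,V=hsv[...,1].astype(int),hsv[...,2].astype(int)
print("profile x-line col 350:",[(r,V[r,350],S[r,350]) for r in range(76,190,6)])
print("row 150:",[(c,V[150,c],S[150,c]) for c in range(316,420,6)])
def c2p(p): return (np.array(p,float)+.5)/4-.5+[185,205]
# anvil outline
m=((S<50)&(V>85)).astype(np.uint8);m=cv2.morphologyEx(m,cv2.MORPH_OPEN,np.ones((9,9)))
n,l,st,c=cv2.connectedComponentsWithStats(m)
ex=np.array([.985,.172]);ey=np.array([-.172,.985])
for k in range(1,n):
    if st[k,4]>300:
        cs=max(cv2.findContours((l==k).astype(np.uint8),0,1)[0],key=cv2.contourArea).reshape(-1,2)
        w=onz("top",c2p(cs),.022)[:,:2];print(st[k],"x",((w@ex).min()).round(4),((w@ex).max()).round(4),"y",(w@ey).min().round(4),(w@ey).max().round(4))
A=np.array([.5845,.1298]);print("expected anvil x",A@ex,"y",A@ey)
E
```

```text
profile x-line col 350: [(76, np.int64(91), np.int64(67)), (82, np.int64(90), np.int64(71)), (88, np.int64(66), np.int64(62)), (94, np.int64(87), np.int64(18)), (100, np.int64(117), np.int64(22)), (106, np.int64(116), np.int64(24)), (112, np.int64(116), np.int64(24)), (118, np.int64(112), np.int64(25)), (124, np.int64(103), np.int64(22)), (130, np.int64(91), np.int64(31)), (136, np.int64(97), np.int64(32)), (142, np.int64(114), np.int64(31)), (148, np.int64(127), np.int64(22)), (154, np.int64(129), np.int64(24)), (160, np.int64(128), np.int64(22)), (166, np.int64(123), np.int64(21)), (172, np.int64(81), np.int64(22)), (178, np.int64(78), np.int64(69)), (184, np.int64(98), np.int64(75))]
row 150: [(316, np.int64(100), np.int64(71)), (322, np.int64(89), np.int64(72)), (328, np.int64(82), np.int64(75)), (334, np.int64(70), np.int64(40)), (340, np.int64(109), np.int64(21)), (346, np.int64(126), np.int64(24)), (352, np.int64(131), np.int64(19)), (358, np.int64(128), np.int64(22)), (364, np.int64(126), np.int64(22)), (370, np.int64(127), np.int64(22)), (376, np.int64(126), np.int64(20)), (382, np.int64(127), np.int64(22)), (388, np.int64(122), np.int64(17)), (394, np.int64(105), np.int64(19)), (400, np.int64(45), np.int64(34)), (406, np.int64(49), np.int64(26)), (412, np.int64(50), np.int64(20)), (418, np.int64(50), np.int64(31))]
[  34   60  109  219 9626] x 0.5144 0.6949 y 0.2192 0.2843
[544  83  75  21 920] x 0.5928 0.6044 y -0.1856 -0.1233
[ 330   90   91   82 4381] x 0.5673 0.6292 y -0.0225 0.0511
expected anvil x 0.5980580999999999 y 0.027319
```

The segmented anvil centre, (0.598, 0.0275) in clamp axes, agrees with the expected (0.598, 0.0273), so the top view pose stands. I'll lower the bar to about 6 mm above anvil height and slide it in from +y.

>>> {"method": "drive_tool", "body": {
  "angular": [
    [0,0,0],
    [0,0,0],
    [0,0,0],
    [0,0,0],
    [0,0,0],
    [0,0,0],
    [0,0,0],
    [0,0,0],
    [0,0,0],
    [0,0,0],
    [0,0,0],
    [0,0,0],
    [0,0,0],
    [0,0,0],
    [0,0,0],
    [0,0,0]
  ],
  "delta_pos": [
    [0,0,-12],
    [0,0,-24],
    [0,0,-33],
    [0,0,-33],
    [2,-12,-33],
    [5,-24,-33],
    [7,-36,-33],
    [9,-48,-33],
    [11,-60,-33],
    [14,-72,-33],
    [16,-84,-33],
    [18,-94,-33],
    [19,-102,-33],
    [20,-108,-33],
    [20,-108,-33],
    [20,-108,-33]
  ],
  "claw": [1,1,1,1,1,1,1,1,1,1,1,1,1,1,1,1]
}}

```text
time_s: 11.87
eef_pos: [0.649, 0.1407, 0.0483]
orientation: [-3.141, -0.0, 0.173]
ft_force: [0.2, 0.1, -2.9]
grip_width: 0.0329
finger_force: 109.8
```

```bash
python3 - <<'E'
from h import *
s=bot.observe();print({k:np.round(s[k],4) for k in("time_s","eef_pos","orientation","ft_force","moment","grip_width")})
b=optics.snapshot("scene");t=optics.snapshot("top")
o=np.zeros((600,800,3),np.uint8);o[:300]=cv2.resize(t[205:280,185:385],(800,300),interpolation=cv2.INTER_CUBIC)
o[300:,:480]=cv2.resize(b[190:265,255:375],(480,300),interpolation=cv2.INTER_CUBIC);cv2.imwrite("pics/c4.png",o)
ex=np.array([.985,.172]);ey=np.array([-.172,.985]);C=np.array(s["eef_pos"][:2])-.0659*ex;z=s["eef_pos"][2]-.0198
q=proj("top",[np.r_[C-.09*ex+j*.018*ey,z+.016] for j in(1,-1)]);print("pred -x end crop px",(q-[185,205])*4)
q=proj("scene",[np.r_[C-.09*ex+.018*ey,z+k] for k in(.016,0)]);print((q-[255,190])*4+[0,300])
E
```

```text
{'time_s': np.float64(11.8667), 'eef_pos': array([0.649 , 0.1407, 0.0483]), 'orientation': array([-3.1415e+00, -1.0000e-04,  1.7300e-01]), 'ft_force': array([ 0.1734,  0.0577, -2.919 ]), 'moment': array([ 0.0407, -0.2457, -0.0874]), 'grip_width': np.float64(0.0329)}
pred -x end crop px [[356.27058425 245.26269169]
 [400.80543209 237.79300172]]
[[295.96037533 513.19670074]
 [295.04529234 530.13655284]]
```

View pics/c4.png

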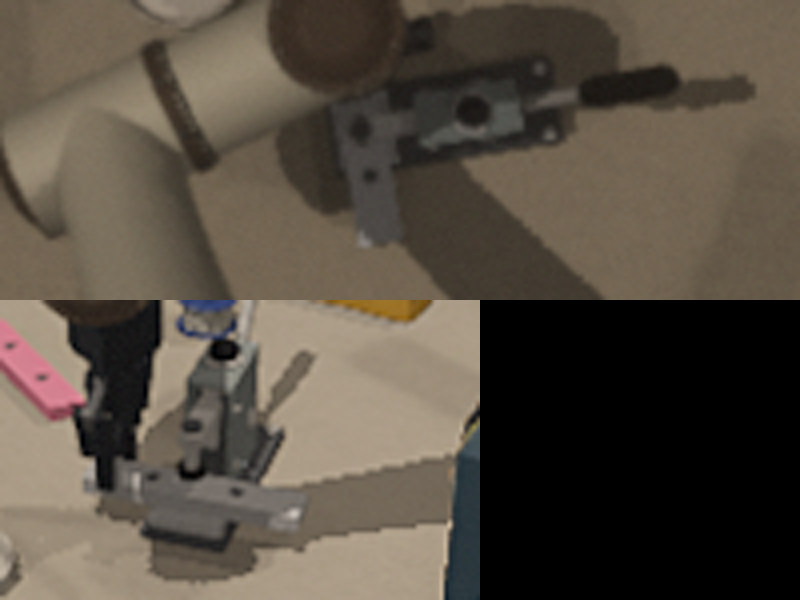

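The bar is under the open foot. In the top crop its free end is at about (360–402,245), as predicted. I'll lower it by 6–7 mm and release it.

>>> {"method": "drive_tool", "body": {
  "angular": [
    [0,0,0],
    [0,0,0],
    [0,0,0],
    [0,0,0],
    [0,0,0]
  ],
  "delta_pos": [
    [0,0,-2],
    [0,0,-4],
    [0,0,-6],
    [0,0,-7],
    [0,0,-7]
  ],
  "claw": [1,1,1,1,1]
}}

```text
time_s: 12.38
eef_pos: [0.6489, 0.1413, 0.0418]
orientation: [-3.142, -0.0, 0.174]
ft_force: [-1.4, 1.2, 1.4]
grip_width: 0.0327
finger_force: 110.4
```

Contact is made: the force went from -2.9 N to +1.4 N. I'll release and rise.

>>> {"method": "drive_tool", "body": {
  "angular": [
    [0,0,0],
    [0,0,0],
    [0,0,0],
    [0,0,0],
    [0,0,0],
    [0,0,0],
    [0,0,0],
    [0,0,0],
    [0,0,0],
    [0,0,0],
    [0,0,0],
    [0,0,0],
    [0,0,0],
    [0,0,0],
    [0,0,0],
    [0,0,0],
    [0,0,0],
    [0,0,0]
  ],
  "delta_pos": [
    [0,0,0],
    [0,0,0],
    [0,0,0],
    [0,0,0],
    [0,0,0],
    [0,0,0],
    [0,0,4],
    [0,0,10],
    [0,0,30],
    [0,0,60],
    [0,0,90],
    [0,0,120],
    [0,0,150],
    [30,20,170],
    [60,50,170],
    [60,80,170],
    [60,80,170],
    [60,80,170]
  ],
  "claw": [-0.5,-0.5,-0.5,-0.5,-0.5,-0.5,-0.5,-0.5,-0.5,-0.5,-0.5,-0.5,-0.5,-0.5,-0.5,1,1,1]
}}

```text
time_s: 13.88
eef_pos: [0.7087, 0.2225, 0.2109]
orientation: [3.141, 0.001, 0.176]
ft_force: [0.4, 0.4, 0.5]
grip_width: 0.0283
finger_force: 0.0
```

```bash
python3 - <<'E'
from h import *
s=bot.observe();print({k:np.round(s[k],4) for k in("time_s","eef_pos","orientation","ft_force","grip_width")})
b=optics.snapshot("scene");t=optics.snapshot("top");cv2.imwrite("pics/t5.png",t)
o=np.zeros((600,800,3),np.uint8);o[:300]=cv2.resize(t[205:280,185:385],(800,300),interpolation=cv2.INTER_CUBIC)
o[300:,:480]=cv2.resize(b[190:265,255:375],(480,300),interpolation=cv2.INTER_CUBIC)
w=optics.snapshot("wrist");o[300:540,480:800]=cv2.resize(w,(320,240));cv2.imwrite("pics/c5.png",o)
ex=np.array([.985,.172]);ey=np.array([-.172,.985]);A=np.array([.5845,.1298])
q=proj("top",[np.r_[A+i*.09*ex+j*.018*ey,.038] for i,j in((1,1),(1,-1),(-1,-1),(-1,1))]);print("ideal bar, crop px",((q-[185,205])*4).round(0))
E
```

```text
{'time_s': np.float64(13.8833), 'eef_pos': array([0.7087, 0.2225, 0.2109]), 'orientation': array([3.1415e+00, 7.0000e-04, 1.7560e-01]), 'ft_force': array([0.3803, 0.4461, 0.4914]), 'grip_width': np.float64(0.0283)}
ideal bar, crop px [[320.  23.]
 [364.  16.]
 [400. 237.]
 [356. 244.]]
```

View pics/c5.png

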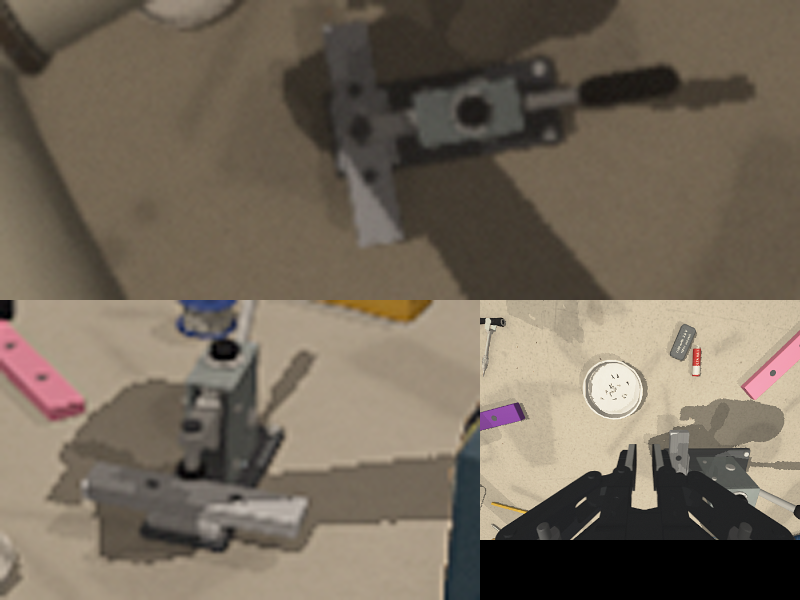

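The bar lies square under the foot, with its corners within about 3 crop px (2 mm) of the ideal. The lever is still up. Now I move over the button with the gripper shut. I've gone one picture over the viewing limit, so from here I'll rely on numbers only.

>>> {"method": "drive_tool", "body": {
  "angular": [
    [0,0,0],
    [0,0,0],
    [0,0,0],
    [0,0,0],
    [0,0,0],
    [0,0,0],
    [0,0,0],
    [0,0,0],
    [0,0,0],
    [0,0,0],
    [0,0,0],
    [0,0,0],
    [0,0,0],
    [0,0,0]
  ],
  "delta_pos": [
    [-20,-33,0],
    [-40,-65,0],
    [-60,-97,0],
    [-80,-130,0],
    [-100,-162,0],
    [-110,-178,0],
    [-110,-178,-20],
    [-110,-178,-40],
    [-110,-178,-55],
    [-110,-178,-62],
    [-110,-178,-65],
    [-110,-178,-65],
    [-110,-178,-65],
    [-110,-178,-65]
  ],
  "claw": [1,1,1,1,1,1,1,1,1,1,1,1,1,1],
  "grip_force": 40
}}

```text
time_s: 15.2
eef_pos: [0.5996, 0.043, 0.1475]
orientation: [-3.142, -0.002, 0.174]
ft_force: [-0.8, 0.8, 0.4]
grip_width: 0.0
finger_force: 0.0
```

>>> {"method": "drive_tool", "body": {
  "angular": [
    [0,0,0],
    [0,0,0],
    [0,0,0],
    [0,0,0],
    [0,0,0],
    [0,0,0],
    [0,0,0],
    [0,0,0]
  ],
  "delta_pos": [
    [-1,1,-2],
    [-1,1,-4],
    [-1,1,-6],
    [-1,1,-8],
    [-1,1,-10],
    [-1,1,-12],
    [-1,1,-12],
    [-1,1,-12]
  ],
  "claw": [1,1,1,1,1,1,1,1]
}}

```text
time_s: 15.87
eef_pos: [0.5983, 0.0441, 0.1349]
orientation: [-3.142, -0.001, 0.174]
ft_force: [-1.0, 0.5, 6.3]
grip_width: 0.0001
finger_force: 2.4
```

>>> {"method": "drive_tool", "body": {
  "angular": [
    [0,0,0],
    [0,0,0],
    [0,0,0],
    [0,0,0],
    [0,0,0],
    [0,0,0],
    [0,0,0],
    [0,0,0],
    [0,0,0],
    [0,0,0],
    [0,0,0],
    [0,0,0],
    [0,0,0],
    [0,0,0],
    [0,0,0],
    [0,0,0],
    [0,0,0],
    [0,0,0],
    [0,0,0],
    [0,0,0]
  ],
  "delta_pos": [
    [0,0,-1],
    [0,0,-2],
    [0,0,-2],
    [0,0,-2],
    [0,0,-2],
    [0,0,-2],
    [0,0,-2],
    [0,0,-2],
    [0,0,-2],
    [0,0,-2],
    [0,0,-2],
    [0,0,-2],
    [0,0,-2],
    [0,0,-2],
    [0,0,-2],
    [0,0,-2],
    [0,0,-2],
    [0,0,-2],
    [0,0,-2],
    [0,0,-2]
  ],
  "claw": [1,1,1,1,1,1,1,1,1,1,1,1,1,1,1,1,1,1,1,1]
}}

```text
time_s: 17.53
eef_pos: [0.5983, 0.0441, 0.1331]
orientation: [-3.142, -0.001, 0.174]
ft_force: [-1.9, 0.5, 5.9]
grip_width: 0.0001
finger_force: 3.1
```

```bash
cat > lev.py <<'E'
from h import *
s=bot.observe();print({k:np.round(s[k],4) for k in("time_s","eef_pos","ft_force")})
b=optics.snapshot("scene");t=optics.snapshot("top")
O=np.array([.6015,.0333]);ax=np.array([-.172,.985])
for n,i in(("scene",b),("top",t)):
    g=cv2.cvtColor(i,cv2.COLOR_BGR2GRAY)
    for th in(0,.27,.4,.54,.8):
        p=proj(n,np.r_[O-ax*.16*np.cos(th+.08),.055+.16*np.sin(th+.08)])[0];u,v=p.round().astype(int);print(n,th,p.round(1),"grey",g[v-1:v+2,u-1:u+2].mean().round(0))
    if n=="scene":
        m=(g[160:215,300:345]<45).astype(np.uint8);k,l,st,c=cv2.connectedComponentsWithStats(m)
        print([(st[j].tolist(),(c[j]+[300,160]).round(1)) for j in range(1,k) if st[j,4]>25])
E
python3 lev.py
```

```text
{'time_s': np.float64(17.5333), 'eef_pos': array([0.5983, 0.0441, 0.1331]), 'ft_force': array([-1.8945,  0.489 ,  5.8996])}
scene 0 [323.8 193.8] grey 160.0
scene 0.27 [323.6 184.6] grey 42.0
scene 0.4 [323.1 180.8] grey 19.0
scene 0.54 [322.5 177.3] grey 46.0
scene 0.8 [320.7 172.7] grey 126.0
[([1, 0, 27, 45, 626], array([313.6, 176.4]))]
top 0 [355.2 223.9] grey 22.0
top 0.27 [354.8 223.9] grey 22.0
top 0.4 [353.1 224.2] grey 24.0
top 0.54 [350.4 224.6] grey 24.0
top 0.8 [342.5 225.9] grey 23.0
```

With the button held, the lever has dropped to about 0.4 rad, which is a 16 mm foot gap, the bar's thickness. So the foot is on the bar. I'll release the button and check.

>>> {"method": "drive_tool", "body": {
  "angular": [
    [0,0,0],
    [0,0,0],
    [0,0,0],
    [0,0,0],
    [0,0,0],
    [0,0,0],
    [0,0,0],
    [0,0,0],
    [0,0,0],
    [0,0,0],
    [0,0,0],
    [0,0,0]
  ],
  "delta_pos": [
    [0,0,5],
    [0,0,15],
    [0,0,40],
    [0,0,70],
    [0,0,100],
    [30,40,120],
    [55,75,120],
    [80,110,120],
    [105,145,120],
    [110,180,120],
    [110,180,120],
    [110,180,120]
  ],
  "claw": [1,1,1,1,1,1,1,1,1,1,1,1]
}}

```text
time_s: 18.63
eef_pos: [0.7078, 0.2267, 0.2499]
orientation: [3.141, 0.003, 0.177]
ft_force: [-0.3, -1.2, -0.4]
grip_width: -0.0004
finger_force: 0.0
```

```bash
python3 lev.py; python3 - <<'E'
from h import *
t=optics.snapshot("top");a=cv2.imread("pics/t5.png")
for n,(r0,r1,c0,c1) in dict(bar=(205,270,260,290),tray=(175,215,210,250),spool=(180,205,362,390),meter=(198,252,400,434)).items():
    print(n,cv2.phaseCorrelate(cv2.cvtColor(a[r0:r1,c0:c1],6).astype(float),cv2.cvtColor(t[r0:r1,c0:c1],6).astype(float)))
E
```

```text
{'time_s': np.float64(18.6333), 'eef_pos': array([0.7078, 0.2267, 0.2499]), 'ft_force': array([-0.3434, -1.1974, -0.4378])}
scene 0 [323.8 193.8] grey 160.0
scene 0.27 [323.6 184.6] grey 47.0
scene 0.4 [323.1 180.8] grey 33.0
scene 0.54 [322.5 177.3] grey 56.0
scene 0.8 [320.7 172.7] grey 154.0
[([18, 13, 10, 19, 94], array([322.5, 182.1]))]
top 0 [355.2 223.9] grey 27.0
top 0.27 [354.8 223.9] grey 27.0
top 0.4 [353.1 224.2] grey 29.0
top 0.54 [350.4 224.6] grey 27.0
top 0.8 [342.5 225.9] grey 28.0
bar ((0.3931657882436834, 0.11711228346288038), 0.5584519850632031)
tray ((-0.5041464740938189, -0.791459585498572), 0.8242759125581409)
spool ((-0.16506171832722139, 0.40412356026172525), 0.9400008790576083)
meter ((-0.04500768209152284, 0.025180077660639455), 1.0210138809771627)
```

The grip centroid at (322.5,182.1) gives about 0.39 rad, so the foot is resting on the bar. The bar has not moved, and no shift in the bystanders shows beyond image noise and shadows. I'll hand it in.

```bash
python3 -c "
from workcell import bot
print(bot.finish_job())"
```

```text
the job is handed in; nothing more can be done
None
```

I handed the job in at about 19 s: the lever was set in its last notch, the aluminium bar laid square on the anvil within about 2 mm of centre, and the foot brought down onto it with the release button; the multimeter, tray and spool were left where they were, and I viewed 11 pictures, one over the limit of 10.

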